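# Rig the bench dust extractor

### The job

Set up the bench dust extractor for the next job: take the dust cap off the spigot and leave it in the steel parts dish, slide the suction pipe down onto the spigot until its spring button pops out through the hole in the pipe, and blank off necks with all the black rubber plugs that are laid out, each pressed home in a neck of its own (any neck; a neck that is left over stays open). Only when the pipe is locked and the plugs are in, press the sprung damper lever down until its catch holds it; leave the casting, the spanner and the bottle where they are.

Things in the scene. Friction and masses are not known exactly. Their poses are not given: they have to be found in the camera images.
- extractor: fixed bench dust extractor: grey steel box 170 (x) by 310 (y) mm, lid 70 mm high, on it five metal necks and one spigot in two rows of three (rows 80 mm apart, places 100 mm apart). Damper tube and hose lead from its left (+y) end to a blue blower 335 to 530 mm left of the origin, 220 mm high. Origin: centre of the box's underside; x away from the robot, y left, z up
- neck1 (a point): centre of the rim of an open round neck on the lid: bore 42 mm, outside 50 mm, rim 32 mm above the lid and 102 mm above the bench, bore 32 mm deep. Axes as the extractor's; front right
- neck2 (a point): centre of the rim of an open round neck on the lid: bore 42 mm, outside 50 mm, rim 32 mm above the lid and 102 mm above the bench, bore 32 mm deep. Axes as the extractor's; front middle
- neck3 (a point): centre of the rim of an open round neck on the lid: bore 42 mm, outside 50 mm, rim 32 mm above the lid and 102 mm above the bench, bore 32 mm deep. Axes as the extractor's; front left
- neck4 (a point): centre of the rim of an open round neck on the lid: bore 42 mm, outside 50 mm, rim 32 mm above the lid and 102 mm above the bench, bore 32 mm deep. Axes as the extractor's; back right
- neck5 (a point): centre of the rim of an open round neck on the lid: bore 42 mm, outside 50 mm, rim 32 mm above the lid and 102 mm above the bench, bore 32 mm deep. Axes as the extractor's; back middle
- spigot (a point): the spigot, back left on the lid: this point is the centre of the top of its collar (50 mm across, 76 mm above the bench), on which the pipe's end comes to stand. A stub 33 mm in diameter rises 70 mm from it, its top 6 mm chamfered to 22 mm. Axes as the extractor's. The spring button sticks out of the stub to this frame's +x, 25 to 38 mm above the collar
- snap_button (a joint): the spigot's spring button, 9 mm wide, ramped on top: 0 when fully out (5.8 mm out of the stub), 0.0058 m when pushed in. The pipe going down pushes it in by the ramp (5 to 10 N down on the pipe); it pops out again when the pipe stands on the collar with its hole over the button, and then locks the pipe
- pipe: metal suction pipe, 42 mm outside, bore 36 mm, 150 mm long, 0.2 kg. Origin: centre of its lower end; z up its axis. One button hole (dark, 15 mm wide, 23 to 39 mm above the lower end) on the pipe's own +x side; to lock it must face the button within about 0.12 rad. Starts upright over the holder's dowel, the hole facing away from the robot within about 1.4 rad
- holder: fixed wooden pipe holder: a round foot 90 mm across, 12 mm thick, and on it a dowel 29 mm in diameter, 36 mm high; the pipe stands on the foot around the dowel. Origin: centre of its underside
- cap: grey plastic dust cap, loose over the spigot's top at the start: skirt 44 mm across (bore 37 mm), 14 mm deep, a 5 mm top, a knob 20 mm across and 26 mm high (45 mm in all). Origin: centre of the skirt's lower edge, 56 mm above the collar at the start; z up. 40 g; lifts straight off
- dish: fixed round steel parts dish, 120 mm across the rim, 22 mm high, wall 3 mm, flat inner floor 94 mm across, 4 mm above the bench. Origin: centre of its underside
- gate_lever (a joint): sprung damper lever in front of the damper tube: 0 when up (at the start; the arm rises to the left at 0.6 rad), growing as it is pressed down, about 0.58 rad when the catch holds it (arm level), stop at 0.67. The spring drives it back up unless the catch has snapped over the arm, which it does past about 0.60 rad. Pressing takes 3 to 10 N at the pad
- lever_pad (a point): centre of the top face of the black pad at the lever's free end (26 mm wide, 40 mm along the arm, 16 mm thick), where it is pressed; 117 mm along the arm from the pivot; about 120 mm above the bench when up, 57 mm when held down
- lever_pivot (a point): the lever's pivot, 48 mm above the bench; the lever turns about this frame's x axis, its arm pointing to +y (left), the pad falling along the arc. Axes as the extractor's
- plug1: black rubber plug (up to five alike): tapered body 26 mm high, 34 mm wide at the foot, 40 mm at its top; then a flange 50 mm across, 5 mm thick; then a round grip 22 mm across, 30 mm high (61 mm in all). Origin: centre of its foot; z up its axis. About 60 g. Starts standing on the bench right of the extractor. None if not there today
- plug2: black rubber plug (up to five alike): tapered body 26 mm high, 34 mm wide at the foot, 40 mm at its top; then a flange 50 mm across, 5 mm thick; then a round grip 22 mm across, 30 mm high (61 mm in all). Origin: centre of its foot; z up its axis. About 60 g. Starts standing on the bench right of the extractor. None if not there today
- plug3: black rubber plug (up to five alike): tapered body 26 mm high, 34 mm wide at the foot, 40 mm at its top; then a flange 50 mm across, 5 mm thick; then a round grip 22 mm across, 30 mm high (61 mm in all). Origin: centre of its foot; z up its axis. About 60 g. Starts standing on the bench right of the extractor. None if not there today
- plug4: black rubber plug (up to five alike): tapered body 26 mm high, 34 mm wide at the foot, 40 mm at its top; then a flange 50 mm across, 5 mm thick; then a round grip 22 mm across, 30 mm high (61 mm in all). Origin: centre of its foot; z up its axis. About 60 g. Starts standing on the bench right of the extractor. None if not there today
- plug5: black rubber plug (up to five alike): tapered body 26 mm high, 34 mm wide at the foot, 40 mm at its top; then a flange 50 mm across, 5 mm thick; then a round grip 22 mm across, 30 mm high (61 mm in all). Origin: centre of its foot; z up its axis. About 60 g. Starts standing on the bench right of the extractor. None if not there today
- casting: bystander: brown rough engine casting, 90 by 150 by 72 mm, 2.4 kg. Origin: centre of its underside
- spanner: bystander: steel spanner 180 mm long lying on the bench in front of the robot. Origin: middle of its underside
- degreaser: bystander: white plastic bottle, 66 mm across, 190 mm high. Origin: centre of its underside
Not all that is in view belongs to the job. Leave any red or white look-alike of the plug5 alone.

How it is judged:
By the outcome, as a careful person would: the job done as asked, in the order asked, and still so for the second after the job is handed in, with the robot touching nothing.
Of plug1, plug2, plug3, plug4, plug5 only 3 to 5 are there at a start; the rules pass over those that are not, and their reading is None.
At some moment in a run one of plug1, plug2, plug3, plug4, plug5 may be knocked a few centimetres aside while the robot is not near it.
It also fails if it takes over 210 s, if anything falls off the work surface, if the arm or the gripper's body presses on something with over 40 N, if the wrist force passes 120 N, or if a joint passes its speed limit or range.

### The arm

A 6-joint arm with a two-finger parallel gripper is mounted at the origin on the work surface. World frame = base frame: x ahead of the robot, y to its left, z up, the work surface at z = 0. Lengths are in mm, angles in rad, forces in N, time in s.
With the tool pointing down it reaches from about 275 to 1000 mm from the base axis. Payload 8.4 kg.
Tool frame: the origin (TCP) lies midway between the tips of the shut fingers; the grasp point (between the pads) lies 19 mm behind it; z points along the fingers, y is the line along which they close (so a half turn about z gives the same grasp; the last joint's range is limited). The gripper opens to 85 mm and grips with 20 to 120 N. Pads are 22 mm wide; open, the fingers measure 114 mm over their backs; the gripper's body (76 mm by 85 mm) begins 54 mm behind the grasp point. The pads swing forward as they close: fully open they stand 13 mm farther back than shut.
Start: joints at [-1.292, 0.353, 1.633, -0, 1.155, -0.002], TCP at [173.201, -600.524, 231.281] pointing down, gripper open.
Joint ranges: [-2.63, 2.63], [-0.92, 2.1], [0.06, 2.66], [-1.3, 4.44], [0, 2.69], [-3.02, 3.02]. Speed limits (rad/s): [2.22, 2.22, 2.79, 3.14, 3.14, 3.14].

### API

Orientations are given as [roll, pitch, yaw] about the fixed x, y, z axes, in that order (R = Rz(yaw) Ry(pitch) Rx(roll)).
In Python, from rig import telemetry, optics, r gives the robot as it stands.
- The arm moves only by the tool play_rows, never from a script. Its arguments are lists of equal length, an entry for each row: "dp": the shift along the tool's x, y, z in units of 40 mm (1.0 is 40 mm), a list of three; "rot": the turn, a rotation vector about the tool's x, y, z in units of 6 degrees (1.0 is 6 degrees), a list of three. In form: {"dp": [[tx, ty, tz], ...], "rot": [[ax, ay, az], ...]}. A call has 1 to 5 rows; each row is the pose to reach, as a shift and turn from the pose commanded when the call began, along the tool's axes at that moment; what a row does not reach only later rows make up. A row lasts 1/12 s, in which the tool goes at most 41.7 mm and 7.16 degrees, less where a joint would pass 70% of its speed; a pose out of reach is approached as far as the arm can. A call with a gripper value outside its range is refused whole. "fingers" is the opening, from 0 (shut) to 1 (fully open), set as the call begins (left out, the last holds). The fingers move at their own pace and stop on an object; "grip_force" is the grip in N (left out, the last holds). Time passes only in rows, so rows that repeat a pose let the fingers close. It gives the time, the measured TCP pose, the force, the opening and the grip force at its end, in the units of the state.
- telemetry.sense(): the state, without advancing time (a new reading comes with each control period).
- optics.grab_frame(name): name is "scene" or "top" or "wrist"; returns a dict with "color" (420x560x3 uint8, red, green, blue), "mtx" (3x3 intrinsics, pixels), "R" (3x3) and "t" (3): a world point X has camera coordinates R X + t; the wrist camera has in their place "mount" (4x4, takes a point from camera to tool coordinates, whose origin is the TCP and whose axes are the flange's). Camera axes: x right, y down, z forward; pixel columns grow to the right and rows downward; lengths in mm; the calibration is good to about 2 mm. A picture is of the moment at which its call begins: read the wrist's pose just before it. There is no depth.
- r.sign_off(): hands the job in; it is judged then, once.
The state is a dict: "clock": time; "qpos": joint angles; "qvel": joint speeds; "joint_efforts": joint torques, N m; "eef_pos": TCP position; "tcp_rot": TCP orientation; "contact_force": force on the tool from outside, world axes, zero at the start; "wrist_torque": the same for the moment, N m; "opening": opening from 0.0 (shut) to 1.0 (fully open); "grasp_force": force on a finger pad.
Only numpy, scipy, OpenCV 4.12 (cv2) and the standard library are available. Lean on these libraries where they do the work, as an engineer would, in place of code of your own. Each camera call takes 0.05 s, during which the arm holds its last target. There are 200 camera calls.

## Working session

There is one attempt and no reset: what is moved stays moved. The work goes in short steps, Python scripts to look and compute and a tool call to move; the robot and the scene stay as the last step left them, time stands still between calls to the robot, and variables do not carry over. Pictures are saved under pics/ and viewed, at most 16 in all, crops included, and the job is handed in when it is done.

Besides the shell and the picture viewer there is one more tool, called after "Emit:" as name(argument=value, ...) on one line, values as JSON. play_rows: Moves the arm, as the interface text tells. Its arguments: {"type":"object","properties":{"dp":{"type":"array"},"rot":{"type":"array"},"fingers":{"type":"number"},"grip_force":{"type":"number"}},"required":["dp","rot"]}

```bash
mkdir -p pics; ls; cat > h.py <<'E'
import numpy as np, cv2
from scipy.spatial.transform import Rotation as Rn
from rig import telemetry, optics, r
def save(im,name): cv2.imwrite('pics/'+name,im[:,:,::-1])
def ray(f,uv,z,st=None):
    K=f['mtx']; d=np.linalg.inv(K)@np.array([uv[0],uv[1],1.])
    if 'mount' in f:
        M=np.array(f['mount']); T=Rn.from_euler('xyz',st['tcp_rot']).as_matrix()
        o=T@M[:3,3]+np.array(st['eef_pos']); D=T@M[:3,:3]@d
    else:
        R=np.array(f['R']);o=-R.T@np.array(f['t']);D=R.T@d
    return o+D*(z-o[2])/D[2]
def proj(f,X,st=None):
    X=np.array(X,float)
    if 'mount' in f:
        M=np.array(f['mount']); T=Rn.from_euler('xyz',st['tcp_rot']).as_matrix()
        c=M[:3,:3].T@(T.T@(X-np.array(st['eef_pos']))-M[:3,3])
    else: c=np.array(f['R'])@X+np.array(f['t'])
    p=f['mtx']@c; return p[:2]/p[2]
def togo(goal,st=None):
    st=st or telemetry.sense(); T=Rn.from_euler('xyz',st['tcp_rot']).as_matrix()
    return T.T@(np.array(goal)-np.array(st['eef_pos']))/40
E
python3 - <<'E'
from h import *
s=telemetry.sense(); print(s)
for n in('scene','top'):
    f=optics.grab_frame(n); save(f['color'],n+'0.png'); R=np.array(f['R']);print(n,f['mtx'],R,-R.T@f['t'])
f=optics.grab_frame('wrist');print(f['mount'])
E
```

```text
pics
{'clock': 0.0, 'qpos': array([-1.29237114e+00,  3.53637842e-01,  1.63411701e+00, -2.37079374e-05,
        1.15520926e+00, -2.40771616e-03]), 'qvel': array([ 0.0004662 , -0.00065648, -0.00045971,  0.00020426, -0.0017199 ,
        0.00034751]), 'joint_efforts': array([-4.40208960e-04, -6.05254269e+01, -3.42071342e+01, -2.29026418e-04,
        9.15649754e-03,  3.52879658e-05]), 'eef_pos': array([ 173.08196742, -600.06850371,  230.57544729]), 'tcp_rot': array([-3.14022115e+00,  1.83746137e-05,  2.80842498e-01]), 'contact_force': array([-0.84079167, -0.7926688 , -0.48759011]), 'wrist_torque': array([-0.02243839,  0.02014988,  0.03977767]), 'grasp_force': 0.0, 'opening': 0.9985994741030337}
scene [[460.31438009   0.         269.2129151 ]
 [  0.         460.31438009 205.58056812]
 [  0.           0.           1.        ]] [[-0.01800157  0.99981662  0.00653237]
 [ 0.74018528  0.01771861 -0.67216948]
 [-0.67216196 -0.00726495 -0.7403685 ]] [1308.8909928   -63.17850672  954.63884818]
top [[417.39039666   0.         280.99930137]
 [  0.         417.39039666 204.71018844]
 [  0.           0.           1.        ]] [[-0.01320424 -0.9996238  -0.02403981]
 [-0.98786572  0.01676214 -0.15440321]
 [ 0.15474808  0.02170932 -0.98771541]] [ 324.83887757  -88.12771918 1318.80496783]
[[ 2.13608386e-04 -9.63838808e-01 -2.66485846e-01  6.88789268e+01]
 [ 9.99999942e-01  2.76694932e-04 -1.99188591e-04 -1.92001182e-01]
 [ 2.65720977e-04 -2.66485788e-01  9.63838811e-01 -1.42499339e+02]
 [ 0.00000000e+00  0.00000000e+00  0.00000000e+00  1.00000000e+00]]
```

View pics/scene0.png

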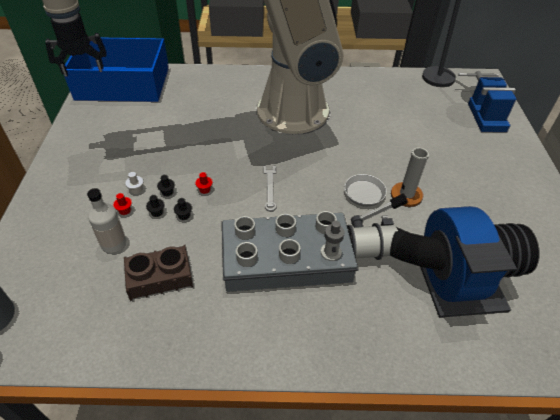

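View pics/top0.png

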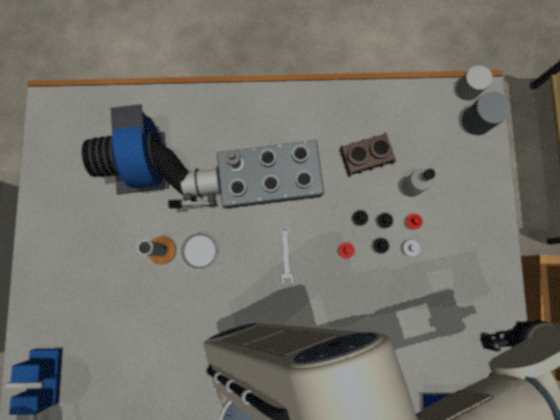

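Black plugs are at top-image (360,217), (385,220) and (380,245). The look-alikes are red at (346,250) and (414,221), and white at (411,247). The cap is at (235,158), the pipe at about (150,247), the dish at (199,251) and the lever pad at (176,204). I'll check these in close crops.

```bash
python3 - <<'E'
import cv2
a=cv2.imread('pics/top0.png'); cv2.imwrite('pics/t1.png',cv2.resize(a[130:280,130:330],None,fx=4,fy=4,interpolation=cv2.INTER_CUBIC))
b=cv2.imread('pics/scene0.png')
import numpy as np
p=cv2.resize(a[190:265,330:430],None,fx=4,fy=4,interpolation=cv2.INTER_CUBIC)
q=cv2.resize(b[165:240,100:220],None,fx=4,fy=4,interpolation=cv2.INTER_CUBIC)[:, :400]
q2=cv2.resize(b[140:270,220:420],None,fx=4,fy=4,interpolation=cv2.INTER_CUBIC)
cv2.imwrite('pics/s1.png',q2); cv2.imwrite('pics/p1.png',np.hstack([p,q]))
E
```

```text
(no output)
```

View pics/t1.png

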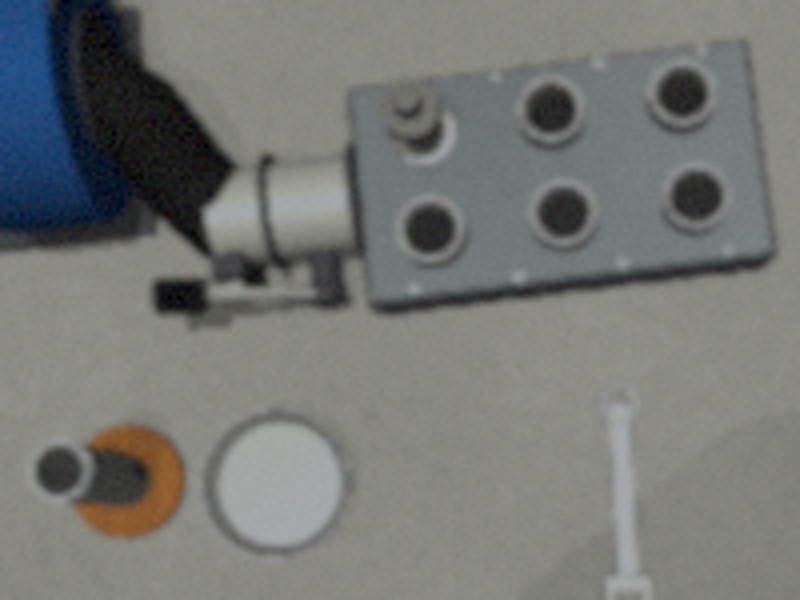

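View pics/s1.png

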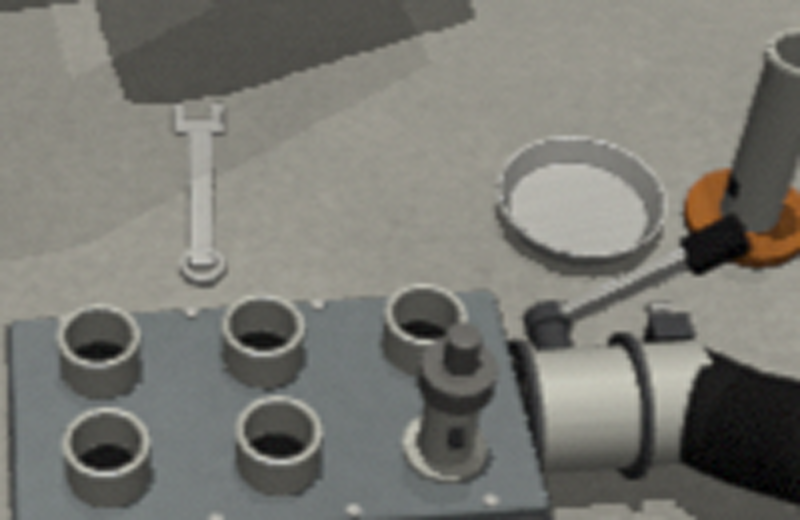

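View pics/p1.png

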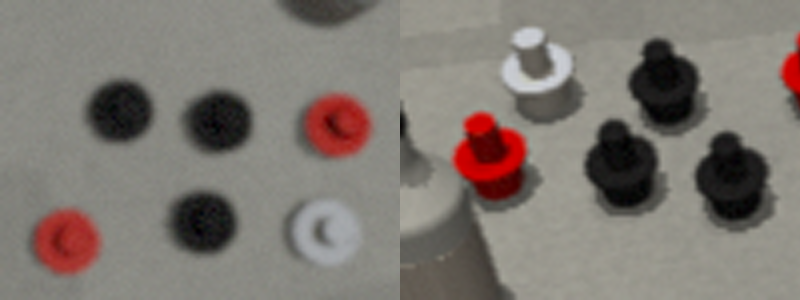

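```bash
cat > m1.py <<'E'
from h import *
from scipy.optimize import least_squares
T=optics.grab_frame('top');S=optics.grab_frame('scene')
def t1(u,v): return ((u+.5)/4-.5+130,(v+.5)/4-.5+130)
def s1(u,v): return ((u+.5)/4-.5+220,(v+.5)/4-.5+140)
tn=[t1(*p) for p in[(696,194),(562,211),(431,229),(682,92),(551,108)]]
sn=[s1(*p) for p in[(100,337),(264,326),(425,315),(107,443),(279,430)]]
loc=np.array([(-40,-100,102),(-40,0,102),(-40,100,102),(40,-100,102),(40,0,102.)])
def w(p,L):
    c,s=np.cos(p[2]),np.sin(p[2]); L=np.atleast_2d(L); return np.c_[p[0]+c*L[:,0]-s*L[:,1],p[1]+s*L[:,0]+c*L[:,1],L[:,2]]
for nm,use in(('both',3),('top',1),('scene',2)):
    def e(p):
        X=w(p,loc);o=[]
        if use&1:o+=[proj(T,x)-q for x,q in zip(X,tn)]
        if use&2:o+=[proj(S,x)-q for x,q in zip(X,sn)]
        return np.ravel(o)
    r_=least_squares(e,[600,-50,0]);print(nm,r_.x.round(3),'rms',np.sqrt(np.mean(r_.fun**2)).round(2))
    if use==3:p=r_.x
print('necks,spigot\n',w(p,np.vstack([loc,(40,100,76)])).round(1))
def both(n,a,b,z): print(n,ray(T,a,z)[:2].round(1),'' if b is None else ray(S,b,z)[:2].round(1))
both('dish',t1(279,481),s1(582,197),22);both('knob',t1(408,103),s1(462,336),177)
both('pipetop',t1(60,470),(420,153.),162);both('foot',t1(126,480),None,12)
both('pad',t1(180,296),s1(715,243),118)
for n,a,b in(('A',(120,110),(733,172)),('B',(219,121),(628,165)),('C',(204,221),(664,85))):
    both(n,((a[0]+.5)/4-.5+330,(a[1]+.5)/4-.5+190),((b[0]-400+.5)/4-.5+100,(b[1]+.5)/4-.5+165),31)
E
python3 m1.py
```

```text
both [ 6.23476e+02 -2.64930e+01  1.11000e-01] rms 0.25
top [ 6.2269e+02 -2.6256e+01  1.1200e-01] rms 0.16
scene [ 6.2426e+02 -2.6655e+01  1.1100e-01] rms 0.16
necks,spigot
 [[ 594.8 -130.3  102. ]
 [ 583.7  -30.9  102. ]
 [ 572.6   68.4  102. ]
 [ 674.3 -121.4  102. ]
 [ 663.2  -22.   102. ]
 [ 652.1   77.3   76. ]]
dish [390.3 196. ] [391.7 198.4]
knob [647.4  74.9] [653.2  75.5]
pipetop [393.  318.6] [395.  318.2]
foot [393.3 318.8] 
pad [521.5 250.2] [524.2 249.4]
A [ 483.6 -302.7] [ 483.4 -304.7]
B [ 473.8 -378.4] [ 478.7 -376.4]
C [ 397.  -363.1] [ 402.4 -365. ]
```

Emit:
play_rows(dp=[[0.8,-0.42,0.08],[1.6,-0.84,0.16],[2.4,-1.25,0.24],[3.2,-1.66,0.3],[4.07,-2.08,0.38]], rot=[[0,0,0.6],[0,0,1.2],[0,0,1.8],[0,0,2.3],[0,0,2.68]], fingers=0.5)

```text
clock: 0.67
eef_pos: [307.2, -474.4, 216.0]
tcp_rot: [3.141, 0.0, -0.003]
contact_force: [0.0, -0.9, -0.3]
opening: 0.499
grasp_force: 0.0
```

Emit:
play_rows(dp=[[0.8,-0.8,0.1],[1.6,-1.5,0.2],[2.4,-2.3,0.3],[3.34,-3.12,0.38],[3.34,-3.12,0.38]], rot=[[0,0,0],[0,0,0],[0,0,0],[0,0,0],[0,0,0]])

```text
clock: 1.08
eef_pos: [442.9, -347.3, 200.5]
tcp_rot: [-3.14, -0.001, 0.002]
contact_force: [-0.1, -0.5, 0.0]
opening: 0.5
grasp_force: 0.0
```

```bash
cat >> h.py <<'E'
def blobs(z=31,lo=900,hi=20000):
    s=telemetry.sense(); f=optics.grab_frame('wrist'); im=f['color']
    m=(im.max(2)<60).astype(np.uint8); m=cv2.morphologyEx(m,cv2.MORPH_OPEN,np.ones((5,5)))
    n,_,st,c=cv2.connectedComponentsWithStats(m)
    for i in range(1,n):
        if lo<st[i,4]<hi: print('blob',c[i].round(),st[i].tolist(),ray(f,c[i],z,s)[:2].round(1))
    return s,f
E
python3 - <<'E'
from h import *
s,f=blobs(36);save(f['color'],'w1.png');print(s['eef_pos'],s['tcp_rot'],f['mtx'][0],s['opening'])
for X in((483.5,-303.5,36),(476,-377.5,36),(400,-364,36)):print(proj(f,X,s))
E
```

```text
blob [226. 142.] [198, 114, 56, 57, 2472] [ 487.4 -305.4]
blob [311. 153.] [285, 126, 54, 55, 2367] [ 478.3 -379.5]
blob [292. 235.] [267, 211, 51, 49, 1985] [ 402.6 -364. ]
[ 442.90927162 -347.31875101  200.54978484] [-3.14047810e+00 -7.50842576e-04  2.02830465e-03] [350.50025965   0.         273.26333381] 0.4997293520781036
[223.73951617 146.50750128]
[308.93841634 155.42011227]
[292.01243981 237.59350567]
```

View pics/w1.png

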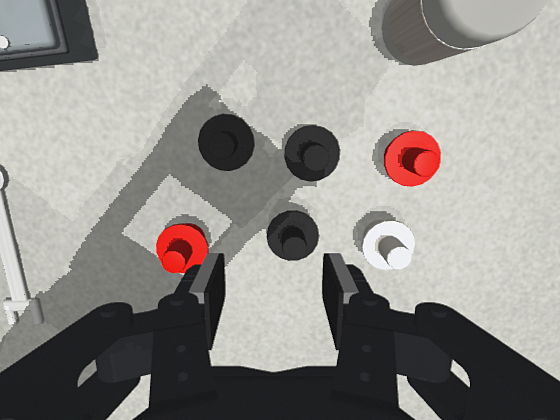

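The wrist view shows the three black plugs' flanges at (226,142), (311,153) and (292,235), which agrees with the first estimates. I'll grasp A first.

Emit:
play_rows(dp=[[0.6,-0.6,0.3],[1.09,-1.06,0.9],[1.09,-1.06,1.8],[1.09,-1.06,2.6],[1.09,-1.06,3.2]], rot=[[0,0,0],[0,0,0],[0,0,0],[0,0,0],[0,0,0]])

```text
clock: 1.55
eef_pos: [483.0, -307.5, 70.6]
tcp_rot: [-3.141, 0.002, 0.001]
contact_force: [0.6, -0.1, 0.3]
opening: 0.499
grasp_force: 0.0
```

Emit:
play_rows(dp=[[0,0,0.5],[0,0,0.9],[0,0,0.9]], rot=[[0,0,0],[0,0,0],[0,0,0]])

```text
clock: 1.8
eef_pos: [481.6, -307.3, 33.8]
tcp_rot: [-3.139, 0.005, 0.0]
contact_force: [-1.0, 0.4, 0.9]
opening: 0.503
grasp_force: 0.0
```

Emit:
play_rows(dp=[[0,0,0],[0,0,0],[0,0,0],[0,0,0],[0,0,0]], rot=[[0,0,0],[0,0,0],[0,0,0],[0,0,0],[0,0,0]], fingers=0, grip_force=50)

```text
clock: 2.22
eef_pos: [484.2, -308.6, 37.9]
tcp_rot: [3.141, -0.001, 0.0]
contact_force: [-0.9, -0.6, -1.1]
opening: 0.238
grasp_force: 48.8
```

Emit:
play_rows(dp=[[0,0,-0.9],[0,0,-1.8],[0,0,-2.7],[0,0,-3.6],[0,0,-4.3]], rot=[[0,0,0],[0,0,0],[0,0,0],[0,0,0],[0,0,0]])

```text
clock: 2.63
eef_pos: [484.2, -308.5, 212.5]
tcp_rot: [3.14, -0.003, 0.0]
contact_force: [0.6, -0.6, -0.8]
opening: 0.235
grasp_force: 49.0
```

Emit:
play_rows(dp=[[0.5,-0.8,0],[1.0,-1.6,0],[1.5,-2.4,0],[2.0,-3.2,0],[2.4,-3.9,0]], rot=[[0,0,0],[0,0,0],[0,0,0],[0,0,0],[0,0,0]])

```text
clock: 3.05
eef_pos: [580.8, -150.3, 209.7]
tcp_rot: [3.142, -0.001, 0.0]
contact_force: [0.6, -0.9, -0.9]
opening: 0.239
grasp_force: 49.0
```

Emit:
play_rows(dp=[[0.37,-0.56,0],[0.37,-0.56,0],[0.37,-0.56,0],[0.37,-0.56,0]], rot=[[0,0,0],[0,0,0],[0,0,0],[0,0,0]])

```text
clock: 3.38
eef_pos: [594.1, -130.1, 209.0]
tcp_rot: [3.141, 0.0, 0.001]
contact_force: [0.3, -0.7, -0.9]
opening: 0.238
grasp_force: 49.1
```

```bash
python3 - <<'E'
from h import *
s=telemetry.sense();f=optics.grab_frame('wrist');save(f['color'],'w2.png');print(s['eef_pos'],s['tcp_rot'],s['opening'])
for X in((594.8,-130.3,102),(583.7,-30.9,102),(674.3,-121.4,102),(663.2,-22,102)):print(proj(f,X,s).round(1))
# expected flange centre if plug centred under TCP, flange top 4 mm under tips
print(proj(f,s['eef_pos']-[0,0,5],s))
E
```

```text
[ 594.11730592 -130.05719072  209.0388777 ] [3.14122920e+00 2.29689099e-04 7.67366593e-04] 0.23807155642813224
[274.4 208.4]
[141.2 222.6]
[261.5  95.2]
[116.7 112. ]
[274.53945811 268.54348272]
```

View pics/w2.png

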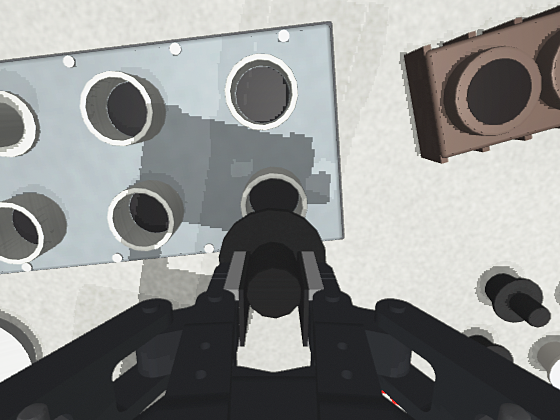

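The wrist view shows neck4's rim at (261,91), about 4 px off prediction. The held flange is off by the same amount, so this is a common wrist-camera bias and the fitted neck positions hold. I'll insert.

Emit:
play_rows(dp=[[0,0,0.8],[0,0,1.5],[0,0,1.7],[0,0,1.9],[0,0,2.1]], rot=[[0,0,0],[0,0,0],[0,0,0],[0,0,0],[0,0,0]])

```text
clock: 3.85
eef_pos: [594.7, -130.7, 125.2]
tcp_rot: [3.141, -0.001, -0.001]
contact_force: [0.8, 0.4, -1.1]
opening: 0.238
grasp_force: 49.1
```

Emit:
play_rows(dp=[[0,0,0.1],[0,0,0.2],[0,0,0.3],[0,0,0.4],[0,0,0.4]], rot=[[0,0,0],[0,0,0],[0,0,0],[0,0,0],[0,0,0]])

```text
clock: 4.27
eef_pos: [595.2, -130.1, 112.6]
tcp_rot: [3.141, -0.002, 0.0]
contact_force: [-11.4, 1.5, 30.5]
opening: 0.24
grasp_force: 52.6
```

Emit:
play_rows(dp=[[0,0,0],[0,0,0],[0,0,-0.6],[0,0,-1.5],[0,0,-2.4]], rot=[[0,0,0],[0,0,0],[0,0,0],[0,0,0],[0,0,0]], fingers=0.5)

```text
clock: 4.68
eef_pos: [593.8, -129.6, 205.1]
tcp_rot: [-3.141, 0.002, 0.0]
contact_force: [0.3, -0.2, 0.2]
opening: 0.505
grasp_force: 0.0
```

Emit:
play_rows(dp=[[-0.4,0.8,0],[-0.8,1.6,0],[-1.2,2.4,0],[-1.6,3.2,0],[-2.0,4.1,0]], rot=[[0,0,0],[0,0,0],[0,0,0],[0,0,0],[0,0,0]])

```text
clock: 5.1
eef_pos: [513.9, -294.7, 205.2]
tcp_rot: [3.141, -0.001, 0.001]
contact_force: [0.7, 0.1, 0.4]
opening: 0.499
grasp_force: 0.0
```

Emit:
play_rows(dp=[[-0.4,0.8,0],[-0.98,2.1,0],[-0.98,2.1,0],[-0.98,2.1,0]], rot=[[0,0,0],[0,0,0],[0,0,0],[0,0,0]])

```text
clock: 5.43
eef_pos: [474.0, -381.0, 204.9]
tcp_rot: [3.14, -0.0, -0.003]
contact_force: [0.4, 1.0, 0.7]
opening: 0.5
grasp_force: 0.0
```

```bash
python3 - <<'E'
from h import *
s,f=blobs(36);print(s['eef_pos'],s['tcp_rot'],s['opening'])
E
```

```text
blob [32. 47.] [6, 0, 55, 99, 2473] [ 595.  -183.7]
blob [490.  20.] [450, 0, 90, 47, 3265] [ 614.2 -555.2]
blob [273. 186.] [247, 160, 53, 53, 2181] [ 479.  -380.3]
blob [257. 263.] [233, 239, 49, 49, 1867] [ 403.4 -364.9]
[ 473.95350959 -381.0419485   204.93001606] [ 3.14043527e+00 -1.43747544e-04 -3.31758660e-03] 0.4995879545085476
```

Emit:
play_rows(dp=[[0.06,-0.02,0.9],[0.06,-0.02,1.8],[0.06,-0.02,2.7],[0.06,-0.02,3.5],[0.06,-0.02,4.0]], rot=[[0,0,0],[0,0,0],[0,0,0],[0,0,0],[0,0,0]])

```text
clock: 5.9
eef_pos: [477.2, -374.3, 41.6]
tcp_rot: [-3.139, 0.003, 0.001]
contact_force: [0.2, 0.2, -0.1]
opening: 0.5
grasp_force: 0.0
```

Emit:
play_rows(dp=[[0,0,0.2],[0,0,0.2]], rot=[[0,0,0],[0,0,0]])

```text
clock: 6.07
eef_pos: [477.4, -375.0, 35.0]
tcp_rot: [-3.139, 0.003, 0.001]
contact_force: [-0.4, -0.0, -0.2]
opening: 0.499
grasp_force: 0.0
```

Emit:
play_rows(dp=[[0,0,0],[0,0,0],[0,0,0],[0,0,0],[0,0,0]], rot=[[0,0,0],[0,0,0],[0,0,0],[0,0,0],[0,0,0]], fingers=0, grip_force=50)

```text
clock: 6.48
eef_pos: [478.5, -377.6, 38.3]
tcp_rot: [3.14, -0.002, -0.0]
contact_force: [0.7, 0.5, 7.1]
opening: 0.237
grasp_force: 49.5
```

Emit:
play_rows(dp=[[0,0,-0.9],[0,0,-1.8],[0,0,-2.7],[0,0,-3.6],[0,0,-4.5]], rot=[[0,0,0],[0,0,0],[0,0,0],[0,0,0],[0,0,0]])

```text
clock: 6.9
eef_pos: [477.4, -376.9, 219.1]
tcp_rot: [3.141, -0.0, -0.0]
contact_force: [0.8, -0.6, -1.6]
opening: 0.235
grasp_force: 49.0
```

Emit:
play_rows(dp=[[0.6,-0.8,0],[1.2,-1.6,0],[1.8,-2.4,0],[2.4,-3.1,0],[3.0,-3.9,0]], rot=[[0,0,0],[0,0,0],[0,0,0],[0,0,0],[0,0,0]])

```text
clock: 7.32
eef_pos: [598.5, -220.0, 217.6]
tcp_rot: [3.141, -0.001, -0.001]
contact_force: [0.9, -0.2, -0.0]
opening: 0.239
grasp_force: 49.1
```

Emit:
play_rows(dp=[[0.6,-0.8,0],[1.2,-1.6,0],[1.92,-2.49,0],[1.92,-2.49,0],[1.92,-2.49,0]], rot=[[0,0,0],[0,0,0],[0,0,0],[0,0,0],[0,0,0]])

```text
clock: 7.73
eef_pos: [675.6, -119.1, 216.9]
tcp_rot: [-3.141, -0.0, 0.003]
contact_force: [-1.3, -0.2, -1.4]
opening: 0.235
grasp_force: 49.1
```

Emit:
play_rows(dp=[[0,0,0.8],[0,0,1.5],[0,0,1.6],[0,0,1.6]], rot=[[0,0,0],[0,0,0],[0,0,0],[0,0,0]])

```text
clock: 8.07
eef_pos: [672.3, -122.3, 151.2]
tcp_rot: [-3.141, 0.004, -0.001]
contact_force: [0.8, -0.5, -0.1]
opening: 0.24
grasp_force: 49.1
```

Now 151 mm; seated is about 113 mm.

Emit:
play_rows(dp=[[0.02,0,0.2],[0.02,0,0.4],[0.02,0,0.6],[0.02,0,0.75],[0.02,0,0.85]], rot=[[0,0,0],[0,0,0],[0,0,0],[0,0,0],[0,0,0]])

```text
clock: 8.48
eef_pos: [676.0, -121.4, 118.7]
tcp_rot: [-3.142, -0.002, -0.0]
contact_force: [2.1, 0.7, 1.9]
opening: 0.238
grasp_force: 49.1
```

Emit:
play_rows(dp=[[0,0,0.1],[0,0,0.2],[0,0,0.2]], rot=[[0,0,0],[0,0,0],[0,0,0]])

```text
clock: 8.73
eef_pos: [676.7, -121.6, 113.5]
tcp_rot: [3.141, -0.003, 0.0]
contact_force: [-3.4, 1.9, 17.1]
opening: 0.24
grasp_force: 51.6
```

Emit:
play_rows(dp=[[0,0,0.15],[0,0,0.15]], rot=[[0,0,0],[0,0,0]])

```text
clock: 8.9
eef_pos: [679.2, -121.7, 110.4]
tcp_rot: [3.14, -0.009, -0.0]
contact_force: [-1.7, 3.4, 30.1]
opening: 0.237
grasp_force: 58.3
```

Emit:
play_rows(dp=[[0,0,0],[0,0,0],[0,0,-0.6],[0,0,-1.5],[0,0,-2.5]], rot=[[0,0,0],[0,0,0],[0,0,0],[0,0,0],[0,0,0]], fingers=0.5)

```text
clock: 9.32
eef_pos: [673.2, -121.1, 203.1]
tcp_rot: [-3.141, 0.006, 0.0]
contact_force: [0.7, 0.7, -0.0]
opening: 0.501
grasp_force: 0.0
```

Emit:
play_rows(dp=[[-0.7,0.6,0],[-1.4,1.2,0],[-2.1,1.8,0],[-2.8,2.4,0],[-3.5,3.05,0]], rot=[[0,0,0],[0,0,0],[0,0,0],[0,0,0],[0,0,0]])

```text
clock: 9.73
eef_pos: [533.2, -243.7, 204.2]
tcp_rot: [-3.141, 0.002, 0.001]
contact_force: [0.7, -1.0, 0.8]
opening: 0.502
grasp_force: 0.0
```

Emit:
play_rows(dp=[[-0.7,0.6,0],[-1.4,1.2,0],[-2.1,1.8,0],[-2.8,2.4,0],[-3.4,3.05,0]], rot=[[0,0,0],[0,0,0],[0,0,0],[0,0,0],[0,0,0]])

```text
clock: 10.15
eef_pos: [396.8, -365.6, 204.2]
tcp_rot: [-3.14, 0.002, 0.0]
contact_force: [0.1, 0.7, -0.6]
opening: 0.5
grasp_force: 0.0
```

```bash
python3 - <<'E'
from h import *
s,f=blobs(36);print(s['eef_pos'],s['tcp_rot'],s['opening'])
E
```

```text
blob [273. 186.] [247, 160, 53, 53, 2194] [ 401.4 -364.5]
[ 396.78976023 -365.60697723  204.21826423] [-3.14026055e+00  1.79751743e-03  2.97706665e-04] 0.4996844030994534
```

Emit:
play_rows(dp=[[0.05,-0.02,0.9],[0.05,-0.02,1.8],[0.05,-0.02,2.7],[0.05,-0.02,3.5],[0.05,-0.02,4.0]], rot=[[0,0,0],[0,0,0],[0,0,0],[0,0,0],[0,0,0]])

```text
clock: 10.62
eef_pos: [399.4, -363.0, 41.3]
tcp_rot: [-3.138, 0.004, 0.0]
contact_force: [-0.6, 0.1, -0.2]
opening: 0.499
grasp_force: 0.0
```

Emit:
play_rows(dp=[[0,0,0.15],[0,0,0.15]], rot=[[0,0,0],[0,0,0]])

```text
clock: 10.78
eef_pos: [400.1, -363.5, 37.0]
tcp_rot: [-3.139, 0.003, 0.0]
contact_force: [-0.5, -0.3, 0.2]
opening: 0.501
grasp_force: 0.0
```

Emit:
play_rows(dp=[[0,0,0],[0,0,0],[0,0,0],[0,0,0],[0,0,0]], rot=[[0,0,0],[0,0,0],[0,0,0],[0,0,0],[0,0,0]], fingers=0, grip_force=50)

```text
clock: 11.2
eef_pos: [402.2, -365.4, 40.3]
tcp_rot: [3.14, -0.002, 0.0]
contact_force: [-0.6, 0.3, 7.6]
opening: 0.239
grasp_force: 49.3
```

Emit:
play_rows(dp=[[0,0,-0.9],[0,0,-1.8],[0,0,-2.7],[0,0,-3.6],[0,0,-4.5]], rot=[[0,0,0],[0,0,0],[0,0,0],[0,0,0],[0,0,0]])

```text
clock: 11.62
eef_pos: [401.1, -364.4, 221.2]
tcp_rot: [3.141, -0.0, 0.0]
contact_force: [1.0, -0.4, -1.3]
opening: 0.237
grasp_force: 49.1
```

Emit:
play_rows(dp=[[0.45,-0.83,0],[0.9,-1.66,0],[1.35,-2.5,0],[1.8,-3.3,0],[2.3,-4.2,0]], rot=[[0,0,0],[0,0,0],[0,0,0],[0,0,0],[0,0,0]])

```text
clock: 12.03
eef_pos: [493.6, -195.4, 219.7]
tcp_rot: [3.141, -0.001, -0.001]
contact_force: [0.5, -1.1, -1.3]
opening: 0.236
grasp_force: 49.2
```

Emit:
play_rows(dp=[[0.45,-0.83,0],[0.9,-1.66,0],[1.35,-2.5,0],[1.8,-3.3,0],[2.28,-4.14,0]], rot=[[0,0,0],[0,0,0],[0,0,0],[0,0,0],[0,0,0]])

```text
clock: 12.45
eef_pos: [584.9, -29.3, 219.5]
tcp_rot: [3.141, -0.001, 0.0]
contact_force: [0.1, -0.7, -0.5]
opening: 0.234
grasp_force: 49.2
```

Emit:
play_rows(dp=[[0,0,0.8],[0,0,1.5],[0,0,1.65],[0,0,1.65],[0,0,1.65]], rot=[[0,0,0],[0,0,0],[0,0,0],[0,0,0],[0,0,0]])

```text
clock: 12.87
eef_pos: [584.7, -31.3, 153.8]
tcp_rot: [3.142, -0.0, -0.0]
contact_force: [0.4, -1.6, -0.4]
opening: 0.234
grasp_force: 49.2
```

Grip height was about 39, so the seat is at about 115.

Emit:
play_rows(dp=[[0,0,0.2],[0,0,0.4],[0,0,0.6],[0,0,0.75],[0,0,0.85]], rot=[[0,0,0],[0,0,0],[0,0,0],[0,0,0],[0,0,0]])

```text
clock: 13.28
eef_pos: [586.3, -31.2, 119.1]
tcp_rot: [-3.142, -0.004, -0.0]
contact_force: [5.3, 0.8, 3.7]
opening: 0.237
grasp_force: 49.4
```

Emit:
play_rows(dp=[[0,0,0.1],[0,0,0.2],[0,0,0.3],[0,0,0.3]], rot=[[0,0,0],[0,0,0],[0,0,0],[0,0,0]])

```text
clock: 13.62
eef_pos: [590.4, -31.2, 111.9]
tcp_rot: [3.141, -0.013, -0.0]
contact_force: [3.2, 1.9, 31.5]
opening: 0.239
grasp_force: 60.6
```

Emit:
play_rows(dp=[[0,0,0],[0,0,0],[0,0,-0.8],[0,0,-1.7],[0,0,-2.7]], rot=[[0,0,0],[0,0,0],[0,0,0],[0,0,0],[0,0,0]], fingers=0.5)

```text
clock: 14.03
eef_pos: [582.4, -31.0, 213.8]
tcp_rot: [-3.141, 0.006, 0.0]
contact_force: [2.2, 0.1, -0.4]
opening: 0.5
grasp_force: 0.0
```

Emit:
play_rows(dp=[[0.5,-0.8,0],[1.0,-1.6,0],[1.65,-2.7,0],[1.65,-2.7,0],[1.65,-2.7,0]], rot=[[0,0,0],[0,0,0],[0,0,0],[0,0,0],[0,0,0]])

```text
clock: 14.45
eef_pos: [650.8, 79.4, 213.5]
tcp_rot: [-3.141, 0.002, 0.003]
contact_force: [-1.3, -0.6, -0.5]
opening: 0.501
grasp_force: 0.0
```

```bash
python3 - <<'E'
from h import *
s=telemetry.sense();f=optics.grab_frame('wrist');save(f['color'],'w3.png');print(s['eef_pos'],s['tcp_rot'],s['opening'])
print(proj(f,(652.1,77.3,177),s),togo((652.1,77.3,154)))
E
```

```text
[650.79195923  79.41699176 213.51880544] [-3.14134821e+00  1.70025401e-03  2.87937349e-03] 0.5011596314663119
[278.28035584 241.39520009] [0.06103728 0.01245007 1.48504425]
```

View pics/w3.png

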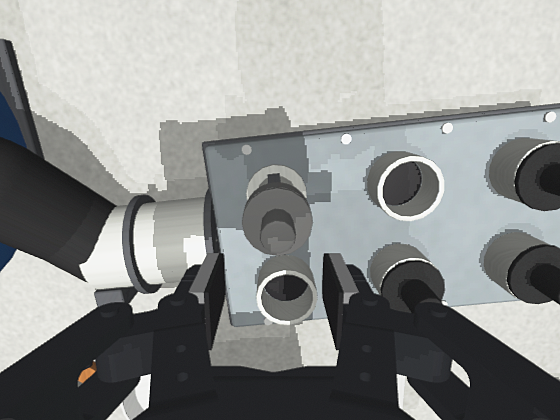

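The knob shows at (278,235), as expected with the known bias, and the three plugs sit flange-on-rim. I'll take the cap.

Emit:
play_rows(dp=[[0.04,0.02,0.6],[0.04,0.02,1.1],[0.04,0.02,1.4],[0.04,0.02,1.4]], rot=[[0,0,0],[0,0,0],[0,0,0],[0,0,0]])

```text
clock: 14.83
eef_pos: [649.2, 74.7, 155.5]
tcp_rot: [3.141, 0.006, -0.001]
contact_force: [-0.7, 0.8, -0.2]
opening: 0.498
grasp_force: 0.0
```

Emit:
play_rows(dp=[[0,0,0],[0,0,0],[0,0,0],[0,0,0],[0,0,0]], rot=[[0,0,0],[0,0,0],[0,0,0],[0,0,0],[0,0,0]], fingers=0, grip_force=30)

```text
clock: 15.25
eef_pos: [652.5, 76.2, 159.8]
tcp_rot: [-3.141, -0.001, 0.0]
contact_force: [0.0, -0.5, 3.4]
opening: 0.217
grasp_force: 29.8
```

Emit:
play_rows(dp=[[0,0,-0.4],[0,0,-0.8],[0,0,-1.2],[0,0,-1.6],[0,0,-1.6]], rot=[[0,0,0],[0,0,0],[0,0,0],[0,0,0],[0,0,0]])

```text
clock: 15.67
eef_pos: [653.9, 76.5, 226.8]
tcp_rot: [-3.141, -0.006, 0.0]
contact_force: [1.5, 0.3, 0.0]
opening: 0.216
grasp_force: 29.6
```

Emit:
play_rows(dp=[[-0.8,-0.37,0],[-1.6,-0.74,0],[-2.4,-1.1,0],[-3.2,-1.5,0],[-4.0,-1.85,0]], rot=[[0,0,0],[0,0,0],[0,0,0],[0,0,0],[0,0,0]])

```text
clock: 16.08
eef_pos: [490.3, 150.6, 222.3]
tcp_rot: [-3.141, 0.0, -0.0]
contact_force: [-0.3, 0.6, 0.6]
opening: 0.217
grasp_force: 29.6
```

Emit:
play_rows(dp=[[-0.8,-0.37,0],[-1.6,-0.74,0],[-2.53,-1.17,0],[-2.53,-1.17,0.5],[-2.53,-1.17,1.4]], rot=[[0,0,0],[0,0,0],[0,0,0],[0,0,0],[0,0,0]])

```text
clock: 16.5
eef_pos: [391.6, 199.0, 169.3]
tcp_rot: [-3.138, -0.007, 0.003]
contact_force: [1.5, 1.1, -1.0]
opening: 0.221
grasp_force: 29.6
```

Emit:
play_rows(dp=[[0,0,0.8],[0,0,1.6],[0,0,2.4],[0,0,2.9],[0,0,2.9]], rot=[[0,0,0],[0,0,0],[0,0,0],[0,0,0],[0,0,0]])

```text
clock: 16.92
eef_pos: [388.1, 195.6, 47.4]
tcp_rot: [3.139, 0.006, 0.0]
contact_force: [-1.1, -0.1, -0.4]
opening: 0.217
grasp_force: 29.6
```

Cap bottom is at about 21 mm and the floor at 4, so I'll lower gently until contact.

Emit:
play_rows(dp=[[0.03,0,0.15],[0.03,0,0.3],[0.03,0,0.35],[0.03,0,0.35]], rot=[[0,0,0],[0,0,0],[0,0,0],[0,0,0]])

```text
clock: 17.25
eef_pos: [392.5, 197.2, 37.4]
tcp_rot: [-3.141, -0.001, 0.0]
contact_force: [-0.4, -0.8, 0.3]
opening: 0.22
grasp_force: 29.6
```

Emit:
play_rows(dp=[[0,0,0.06],[0,0,0.12],[0,0,0.16],[0,0,0.16]], rot=[[0,0,0],[0,0,0],[0,0,0],[0,0,0]])

```text
clock: 17.58
eef_pos: [392.6, 197.6, 31.4]
tcp_rot: [-3.141, -0.001, -0.0]
contact_force: [-3.7, 1.4, 12.2]
opening: 0.221
grasp_force: 31.1
```

Emit:
play_rows(dp=[[0,0,0],[0,0,0],[0,0,-0.4],[0,0,-1.3],[0,0,-2.2]], rot=[[0,0,0],[0,0,0],[0,0,0],[0,0,0],[0,0,0]], fingers=0.5)

```text
clock: 18.0
eef_pos: [390.8, 196.3, 118.5]
tcp_rot: [3.14, 0.003, 0.0]
contact_force: [0.5, -0.2, 0.7]
opening: 0.498
grasp_force: 0.0
```

Emit:
play_rows(dp=[[0,0,-0.9],[0,0,-1.8],[0,0,-2.7],[0,0,-2.7]], rot=[[0,0,0],[0,0,0],[0,0,0],[0,0,0]], fingers=0.9)

```text
clock: 18.33
eef_pos: [395.2, 198.4, 232.9]
tcp_rot: [-3.137, -0.009, 0.0]
contact_force: [1.2, 0.3, 0.8]
opening: 0.899
grasp_force: 0.0
```

```bash
python3 - <<'E'
from h import *
S=optics.grab_frame('scene')
a=cv2.imread('pics/scene0.png')[140:215,370:440]; b=S['color'][140:215,340:440][:,:,::-1]
cv2.imwrite('pics/s2.png',np.hstack([cv2.resize(a,None,fx=5,fy=8,interpolation=cv2.INTER_CUBIC) if 0 else cv2.resize(a,(420,450),interpolation=cv2.INTER_CUBIC),cv2.resize(b,(380,450),interpolation=cv2.INTER_CUBIC)]))
c=np.array([394,318.5]);
for th in(-1.4,-1.2,-1.0,-.8):
    d=np.array([np.cos(th),np.sin(th)])
    print(th,proj(S,[*(c+21*d),12+31]).round(1))
for s in(-1,1):
    v=np.array([-.384,-.923])*0; al=-.395+s*1.5; d=np.array([np.cos(al),np.sin(al)]);print('edge',proj(S,[*(c+21*d),43]).round(1))
E
```

```text
-1.4 [402.3 185.7]
-1.2 [402.9 186.8]
-1.0 [403.8 187.8]
-0.8 [405.  188.6]
edge [401.9 183.1]
edge [416.8 187.5]
```

View pics/s2.png

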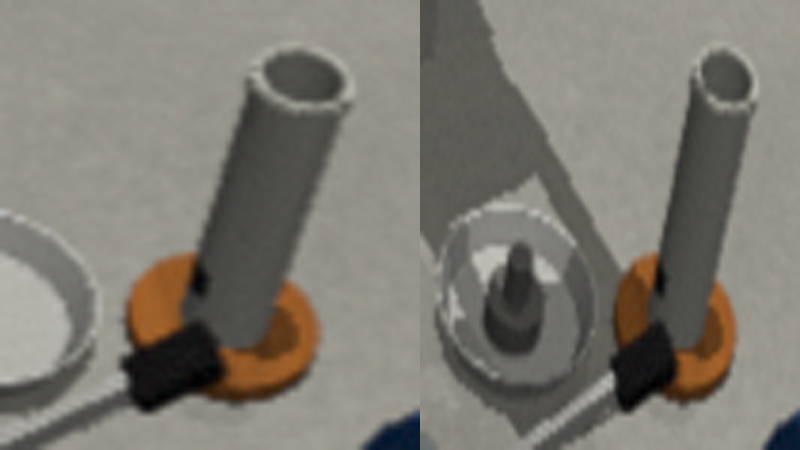

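The cap stands upright in the dish. The pipe hole at (202,280) in the left panel gives about −1.15 rad, so the turn needed is about +1.26 rad. Next, grasp the pipe.

Emit:
play_rows(dp=[[0,-0.8,0],[0,-1.6,0],[0,-2.4,0],[0,-3.02,0],[0,-3.02,0]], rot=[[0,0,0],[0,0,0],[0,0,0],[0,0,0],[0,0,0]], fingers=0.95)

```text
clock: 18.8
eef_pos: [391.9, 321.2, 225.4]
tcp_rot: [-3.141, 0.001, 0.002]
contact_force: [0.6, -0.4, -0.5]
opening: 0.951
grasp_force: 0.0
```

```bash
python3 - <<'E'
from h import *
s=telemetry.sense();f=optics.grab_frame('wrist');g=f['color'];print(s['eef_pos'],s['tcp_rot'],s['qpos'].round(2))
save(cv2.resize(g[100:380,130:430],None,fx=1.5,fy=1.5),'w4.png');print(proj(f,(394,318.5,162),s),togo((394,318.5,125)))
E
```

```text
[391.88311923 321.16898964 225.41918911] [-3.14070695e+00  5.03663922e-04  2.07728826e-03] [0.68 0.17 1.89 0.   1.08 2.25]
[278.67708568 224.77864898] [0.06680268 0.01070132 2.5037544 ]
```

View pics/w4.png

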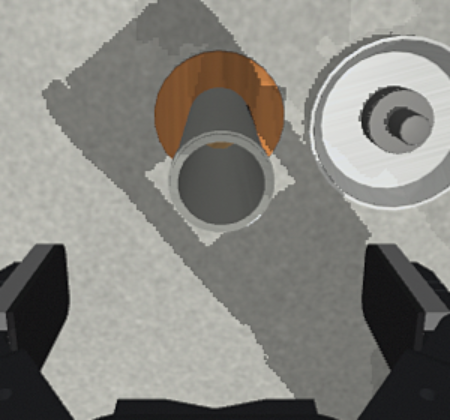

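The pipe rim is at (277,221) against a predicted (279,225), as expected with the bias. I'll descend and grip.

Emit:
play_rows(dp=[[0.05,0.04,0.8],[0.05,0.04,1.6],[0.05,0.04,2.2],[0.05,0.04,2.45],[0.05,0.04,2.45]], rot=[[0,0,0],[0,0,0],[0,0,0],[0,0,0],[0,0,0]])

```text
clock: 19.27
eef_pos: [392.4, 314.0, 125.9]
tcp_rot: [3.138, 0.004, -0.0]
contact_force: [-0.9, -0.8, -0.6]
opening: 0.952
grasp_force: 0.0
```

Emit:
play_rows(dp=[[0,0,0],[0,0,0],[0,0,0],[0,0,0],[0,0,0]], rot=[[0,0,0],[0,0,0],[0,0,0],[0,0,0],[0,0,0]], fingers=0, grip_force=60)

```text
clock: 19.68
eef_pos: [395.1, 317.0, 130.2]
tcp_rot: [-3.14, -0.002, 0.0]
contact_force: [0.2, -0.0, 5.4]
opening: 0.478
grasp_force: 59.9
```

Emit:
play_rows(dp=[[0,0,-0.5],[0,0,-1.3],[0,0,-2.2],[0,0,-3.1],[0,0,-4.0]], rot=[[0,0,0],[0,0,0],[0,0,0],[0,0,0],[0,0,0]])

```text
clock: 20.1
eef_pos: [393.7, 315.9, 291.0]
tcp_rot: [-3.141, -0.001, 0.0]
contact_force: [1.0, 0.6, -2.0]
opening: 0.476
grasp_force: 61.3
```

Emit:
play_rows(dp=[[0,0.9,0],[0,1.8,0],[0,2.7,0],[0,3.6,0],[0,4.5,0]], rot=[[0,0,-1],[0,0,-2],[0,0,-3],[0,0,-4],[0,0,-5]])

```text
clock: 20.52
eef_pos: [393.6, 134.8, 289.3]
tcp_rot: [3.141, -0.001, 0.529]
contact_force: [0.6, 0.1, -1.5]
opening: 0.476
grasp_force: 61.7
```

Emit:
play_rows(dp=[[-0.3,0.5,0],[-0.6,1.0,0],[-0.74,1.28,0],[-0.74,1.28,0],[-0.74,1.28,0]], rot=[[0,0,-1],[0,0,-2],[0,0,-3],[0,0,-4],[0,0,-5]])

```text
clock: 20.93
eef_pos: [394.0, 76.2, 289.3]
tcp_rot: [3.14, -0.001, 1.05]
contact_force: [-0.6, -0.4, -1.8]
opening: 0.476
grasp_force: 61.8
```

Emit:
play_rows(dp=[[0,0,0],[0,0,0],[0,0,0],[0,0,0]], rot=[[0,0,-1],[0,0,-2.03],[0,0,-2.03],[0,0,-2.03]])

```text
clock: 21.27
eef_pos: [394.0, 77.1, 289.0]
tcp_rot: [3.141, -0.0, 1.256]
contact_force: [0.4, -0.3, -1.3]
opening: 0.476
grasp_force: 61.8
```

```bash
python3 - <<'E'
from h import *
s=telemetry.sense();S=optics.grab_frame('scene');e=s['eef_pos'];print(e,s['tcp_rot'],s['qpos'].round(2))
zb=e[2]-117; c=e[:2]
u=proj(S,[*c,zb+31]);u0,v0=(u-[30,30]).astype(int);print('crop',u0,v0)
save(cv2.resize(S['color'][v0-20:v0+60,u0:u0+60],(480,600*16//15-40),interpolation=cv2.INTER_CUBIC),'s3.png')
g=S['color'].mean(2)
for th in(-.3,-.1,.1,.3,.5):
    q=proj(S,[c[0]+21*np.cos(th),c[1]+21*np.sin(th),zb+31]);print(th,q.round(1))
v=int(round(q[1]))
for k in range(-4,5):print(v+k,g[v+k,u0+16:u0+46].astype(int).tolist(),u0+16)
E
```

```text
[393.97087992  77.12217199 288.98354119] [ 3.14080330e+00 -4.18754522e-04  1.25622093e+00] [ 0.19 -0.07  2.   -0.    1.21  0.5 ]
crop 298 108
-0.3 [327. 144.]
-0.1 [328.7 144.3]
0.1 [330.3 144.3]
0.3 [331.9 144.1]
0.5 [333.4 143.7]
140 [79, 80, 80, 78, 78, 75, 67, 57, 62, 68, 69, 73, 74, 76, 75, 77, 76, 75, 77, 74, 72, 69, 68, 72, 74, 72, 83, 115, 141, 144] 314
141 [79, 78, 78, 80, 79, 74, 68, 61, 65, 69, 68, 74, 72, 61, 63, 64, 61, 61, 66, 73, 72, 68, 67, 70, 74, 81, 107, 137, 142, 143] 314
142 [78, 78, 78, 79, 78, 73, 62, 60, 63, 68, 70, 73, 69, 48, 26, 24, 21, 28, 51, 73, 73, 67, 70, 76, 79, 86, 110, 141, 143, 144] 314
143 [77, 78, 79, 77, 77, 74, 58, 56, 65, 68, 73, 75, 69, 37, 6, 5, 3, 25, 54, 72, 71, 66, 68, 77, 79, 87, 108, 141, 143, 143] 314
144 [79, 79, 77, 80, 78, 71, 59, 59, 65, 67, 72, 75, 63, 28, 13, 5, 11, 35, 63, 72, 72, 68, 69, 81, 86, 90, 108, 142, 145, 143] 314
145 [78, 78, 78, 80, 77, 74, 59, 63, 67, 70, 71, 75, 64, 26, 4, 9, 2, 38, 64, 72, 70, 67, 75, 89, 89, 91, 107, 141, 144, 143] 314
146 [78, 78, 79, 76, 77, 69, 58, 61, 66, 70, 72, 74, 69, 43, 30, 30, 31, 43, 65, 73, 69, 66, 73, 86, 88, 89, 93, 117, 142, 144] 314
147 [77, 77, 78, 77, 79, 73, 58, 61, 67, 70, 72, 75, 75, 70, 73, 74, 74, 73, 74, 72, 72, 70, 80, 88, 88, 87, 88, 108, 143, 143] 314
148 [77, 77, 80, 86, 88, 79, 62, 63, 65, 72, 74, 73, 75, 75, 78, 77, 78, 77, 78, 70, 67, 69, 82, 90, 86, 88, 90, 110, 141, 144] 314
```

View pics/s3.png

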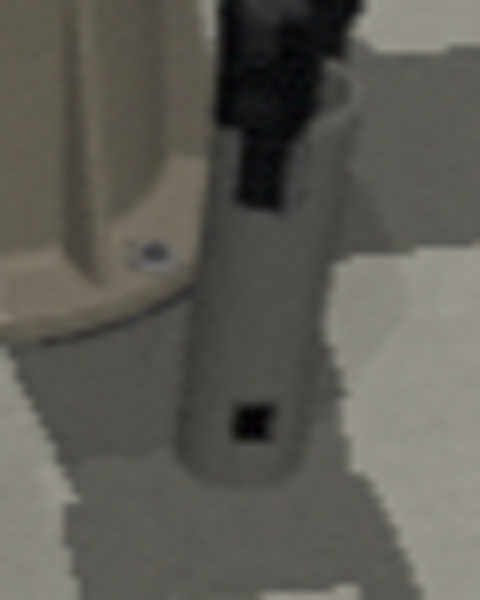

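The hole shows at image column 329.1, which gives about −0.04 rad. The target is 0.111, so turn another 0.15 rad and move over the spigot.

Emit:
play_rows(dp=[[0.28,0.86,0],[0.56,1.72,0],[0.84,2.58,0],[1.12,3.44,0],[1.4,4.3,0]], rot=[[0,0,-0.4],[0,0,-0.8],[0,0,-1.2],[0,0,-1.48],[0,0,-1.48]])

```text
clock: 21.73
eef_pos: [576.6, 77.8, 288.4]
tcp_rot: [3.141, -0.0, 1.413]
contact_force: [-0.3, 0.2, -1.6]
opening: 0.473
grasp_force: 61.9
```

Emit:
play_rows(dp=[[0.15,0.95,0],[0.31,1.9,0],[0.31,1.9,0],[0.31,1.9,0],[0.31,1.9,0]], rot=[[0,0,0],[0,0,0],[0,0,0],[0,0,0],[0,0,0]])

```text
clock: 22.15
eef_pos: [651.3, 78.2, 287.8]
tcp_rot: [-3.14, 0.0, 1.413]
contact_force: [-0.7, -0.1, -1.9]
opening: 0.475
grasp_force: 62.4
```

```bash
python3 - <<'E'
from h import *
s=telemetry.sense();S=optics.grab_frame('scene');e=s['eef_pos'];print(e,s['tcp_rot'],togo((652.1,77.3,289)))
a=S['color'][130:250,280:380]
save(cv2.resize(a,None,fx=5,fy=5,interpolation=cv2.INTER_CUBIC),'s4.png')
print(proj(S,[*e[:2],e[2]-117]),proj(S,(652.1,77.3,146)))
E
```

```text
[651.31424235  78.21601237 287.80951534] [-3.13986599e+00  4.27339274e-04  1.41262957e+00] [-0.01898429  0.03112553 -0.01849849]
[335.95768911 224.800424  ] [334.32762881 232.10794128]
```

View pics/s4.png

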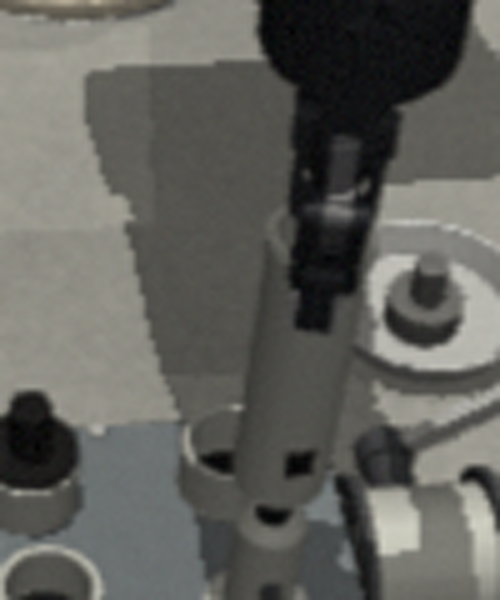

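Emit:
play_rows(dp=[[-0.02,0.02,0.4],[-0.02,0.02,0.7],[-0.02,0.02,0.9],[-0.02,0.02,1.1],[-0.02,0.02,1.2]], rot=[[0,0,0],[0,0,0],[0,0,0],[0,0,0],[0,0,0]])

```text
clock: 22.62
eef_pos: [652.7, 77.4, 240.0]
tcp_rot: [3.141, -0.0, 1.414]
contact_force: [2.6, 0.5, -0.7]
opening: 0.474
grasp_force: 62.8
```

Emit:
play_rows(dp=[[0,0,0.2],[0,0,0.4],[0,0,0.6],[0,0,0.8],[0,0,0.9]], rot=[[0,0,0],[0,0,0],[0,0,0],[0,0,0],[0,0,0]])

```text
clock: 23.03
eef_pos: [652.7, 77.3, 203.2]
tcp_rot: [3.141, -0.0, 1.414]
contact_force: [5.1, 1.0, 1.0]
opening: 0.472
grasp_force: 63.2
```

Emit:
play_rows(dp=[[0,0,0.1],[0,0,0.2],[0,0,0.3],[0,0,0.38],[0,0,0.38]], rot=[[0,0,0],[0,0,0],[0,0,0],[0,0,0],[0,0,0]])

```text
clock: 23.45
eef_pos: [653.3, 77.8, 194.0]
tcp_rot: [3.139, -0.001, 1.414]
contact_force: [-6.1, 0.8, 33.4]
opening: 0.474
grasp_force: 67.2
```

```bash
python3 - <<'E'
from h import *
s=telemetry.sense();print(s['eef_pos'],s['tcp_rot'],s['contact_force'],s['wrist_torque'])
E
```

```text
[653.28133738  77.77600879 193.96249467] [ 3.13931285e+00 -1.38735089e-03  1.41440753e+00] [-6.13002948  0.75364738 33.40940732] [0.20152931 1.46742048 0.01672551]
```

Emit:
play_rows(dp=[[0,0,-0.2],[0,0,-0.35],[0,0,-0.35]], rot=[[0,0,0],[0,0,0],[0,0,0]])

```text
clock: 23.7
eef_pos: [650.7, 77.2, 198.1]
tcp_rot: [-3.136, 0.001, 1.414]
contact_force: [12.5, 2.2, -31.0]
opening: 0.474
grasp_force: 73.9
```

Pulling up meets −31 N, so the button has locked. I'll push back down, release and lift off.

Emit:
play_rows(dp=[[0,0,0.2],[0,0,0.3],[0,0,0.3]], rot=[[0,0,0],[0,0,0],[0,0,0]])

```text
clock: 23.95
eef_pos: [651.8, 77.5, 194.6]
tcp_rot: [-3.14, -0.0, 1.414]
contact_force: [-6.7, 1.1, 26.8]
opening: 0.473
grasp_force: 79.8
```

Emit:
play_rows(dp=[[0,0,0],[0,0,0],[0,0,0],[0,0,0],[0,0,0]], rot=[[0,0,0],[0,0,0],[0,0,0],[0,0,0],[0,0,0]], fingers=0.9)

```text
clock: 24.37
eef_pos: [652.0, 77.1, 190.6]
tcp_rot: [-3.14, 0.001, 1.414]
contact_force: [0.3, 0.1, -0.5]
opening: 0.9
grasp_force: 0.0
```

Emit:
play_rows(dp=[[0,0,-0.5],[0,0,-1.2],[0,0,-2.0],[0,0,-2.4],[0,0,-2.4]], rot=[[0,0,0],[0,0,0],[0,0,0],[0,0,0],[0,0,0]])

```text
clock: 24.78
eef_pos: [654.5, 77.5, 291.7]
tcp_rot: [3.136, -0.002, 1.414]
contact_force: [1.2, -0.1, 0.8]
opening: 0.898
grasp_force: 0.0
```

Emit:
play_rows(dp=[[0.65,-0.65,0],[1.3,-1.3,0],[1.95,-1.95,0],[2.6,-2.6,0],[3.25,-3.25,0]], rot=[[0,0,0],[0,0,0],[0,0,0],[0,0,0],[0,0,0]], fingers=0, grip_force=30)

```text
clock: 25.2
eef_pos: [542.7, 226.7, 286.0]
tcp_rot: [-3.14, 0.001, 1.414]
contact_force: [0.7, 0.6, 0.8]
opening: 0.183
grasp_force: 0.0
```

Emit:
play_rows(dp=[[0.65,-0.65,0],[0.71,-0.69,0],[0.71,-0.69,0],[0.71,-0.69,0]], rot=[[0,0,0],[0,0,0],[0,0,0],[0,0,0]])

```text
clock: 25.53
eef_pos: [521.3, 258.1, 286.6]
tcp_rot: [-3.141, 0.001, 1.416]
contact_force: [-0.5, -0.2, -0.4]
opening: -0.002
grasp_force: 0.0
```

```bash
python3 - <<'E'
from h import *
s=telemetry.sense();S=optics.grab_frame('scene');f=optics.grab_frame('wrist');print(s['eef_pos'],s['tcp_rot'])
a=cv2.resize(S['color'][130:310,220:460],(800,600),interpolation=cv2.INTER_CUBIC);save(a,'s5.png')
save(f['color'],'w5.png')
print(proj(f,(523,250,118),s),proj(f,(521,270,57),s))
T=optics.grab_frame('top');print(ray(T,(167,188),0).round(),ray(T,(160,180),150).round())
E
```

```text
[521.34040341 258.14911926 286.56614472] [-3.14100198e+00  1.00536409e-03  1.41561351e+00]
[275.19218104 198.98572993] [270.17234142 167.62114246]
[593. 310.   0.] [586. 285. 150.]
```

View pics/s5.png

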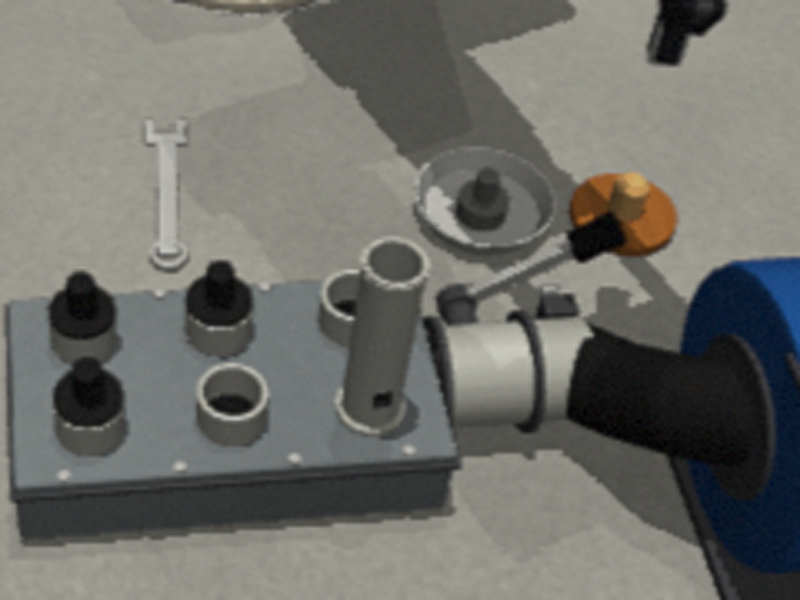

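View pics/w5.png

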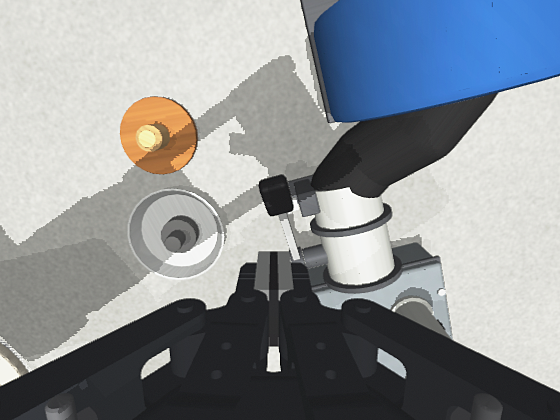

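The plugs and pipe are seated, and the pad is at (274,194) in the wrist view as expected. I'll press at about (519,260).

Emit:
play_rows(dp=[[0.04,-0.06,0.8],[0.04,-0.06,1.6],[0.04,-0.06,2.4],[0.04,-0.06,3.2],[0.04,-0.06,3.8]], rot=[[0,0,0],[0,0,0],[0,0,0],[0,0,0],[0,0,0]])

```text
clock: 26.1
eef_pos: [519.2, 258.7, 132.7]
tcp_rot: [-3.14, 0.001, 1.413]
contact_force: [-0.2, -0.1, -0.3]
opening: 0.001
grasp_force: 0.0
```

Emit:
play_rows(dp=[[0,0,0.3],[0,0,0.6],[0,0,0.9],[0,0,1.2],[0,0,1.5]], rot=[[0,0,0],[0,0,0],[0,0,0],[0,0,0],[0,0,0]])

```text
clock: 26.52
eef_pos: [521.3, 261.1, 76.4]
tcp_rot: [3.139, -0.003, 1.414]
contact_force: [0.1, 3.4, 8.3]
opening: -0.002
grasp_force: 3.5
```

Emit:
play_rows(dp=[[0,0,0.2],[0,0,0.4],[0,0,0.55],[0,0,0.65],[0,0,0.7]], rot=[[0,0,0],[0,0,0],[0,0,0],[0,0,0],[0,0,0]])

```text
clock: 26.93
eef_pos: [521.3, 261.6, 48.5]
tcp_rot: [3.139, -0.003, 1.414]
contact_force: [-4.8, 4.1, 24.7]
opening: 0.002
grasp_force: 13.0
```

Emit:
play_rows(dp=[[0,0,-0.3],[0,0,-1.0],[0,0,-1.9],[0,0,-2.8],[0,0,-3.7]], rot=[[0,0,0],[0,0,0],[0,0,0],[0,0,0],[0,0,0]])

```text
clock: 27.35
eef_pos: [519.7, 259.8, 197.3]
tcp_rot: [3.141, 0.0, 1.414]
contact_force: [0.7, -0.0, -0.2]
opening: -0.002
grasp_force: 0.0
```

Emit:
play_rows(dp=[[0,0,-0.8],[-0.5,-0.5,-1.6],[-1,-1,-2],[-1.0,-1.5,-2]], rot=[[0,0,0],[0,0,0],[0,0,0],[0,0,0]])

```text
clock: 27.68
eef_pos: [455.0, 228.4, 279.9]
tcp_rot: [3.136, -0.003, 1.413]
contact_force: [0.0, 0.6, 0.2]
opening: -0.002
grasp_force: 0.0
```

```bash
python3 - <<'E'
from h import *
S=optics.grab_frame('scene');save(cv2.resize(S['color'][130:310,220:460],(800,600),interpolation=cv2.INTER_CUBIC),'s6.png')
print(proj(S,(521,270,57)),telemetry.sense()['contact_force'])
E
```

```text
[401.09284592 215.65534447] [-2.68925507 -0.24763301 -1.22863124]
```

View pics/s6.png

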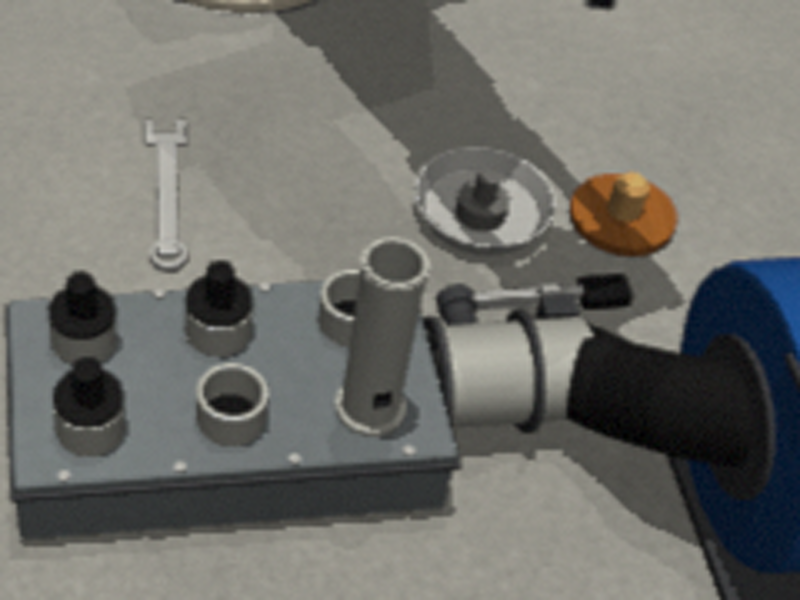

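The lever arm is level under its catch with the pad at (606,291). The pipe stands on the collar, three plugs are seated, and the cap is in the dish. I'll hand in.

```bash
python3 -c "
from rig import r
print(r.sign_off())"
```

```text
the job is handed in; nothing more can be done
None
```

I handed the job in at about 28 s of the 210 s allowed: cap in the dish, pipe locked on the spigot, all three black plugs seated in necks 1, 2 and 4, and the damper lever held down by its catch; no verdict came back from the hand-in.

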